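Count the wedding bands through the gate of the tray

TASK

Count the three gold wedding bands in: with the fingertips sweep them along the deck of the counting tray and through its gate, one at a time, so that each drops into the trough beyond it and has settled there before the next one follows; finish when the last has come to rest as well (one may roll a moment). Only push them, gently: do not pinch, lift or carry them. Leave the loupe and the gold bar where they are in the tray, and do not disturb the things on the bench.

Things in the scene. Friction and masses are not known exactly. Their poses are not given: they have to be found in the camera images.
- tray: Wooden counting tray, fixed; outside 277 mm long (x = -146 to 131 mm) and 212 mm wide. Origin: on the bench under its middle; x points level along the tray to the gate and trough, y across, z up. The rings lie on its flat deck with grey lining, 40 mm above the bench.
- deck (a point): Point of the deck's surface at tray frame x = 0, y = 0, z = 40 mm; axes as the tray. The deck spans x = -140 to +87 mm, y = -100 to +100 mm, inside a 6 mm thick wooden rim at the back and both sides that stands 12 mm above it.
- gate (a point): Middle of the gate at deck height (tray frame x = 85, y = 0, z = 40 mm); axes as the tray. A gap 36 mm wide in y, in a wall 4 mm thick (x = 83 to 87) and 12 mm above the deck. Two straight aluminium fences, as high, lead to it like a funnel: inner faces from (x 23, y +-100) to (x 83, y +-18), tray frame.
- trough (a point): Middle of the trough's floor (tray frame x = 106, y = 0, z = 5 mm); axes as the tray. The deck ends right under the gate with a square edge at x = 87 mm and drops 35 mm into the trough, a sunk slot x = 87 to 125 mm, y = -40 to +40 mm, with a far wall as high as the rim.
- ring1_mid (a point): Centre of a plain gold wedding band, 24 mm outside and 19 mm inside diameter, 6 mm high, about 16 g, lying flat and loose on the tray's deck (this point 3 mm above the deck); z is its axis. The three bands are alike. Pushed at its side it slides easily, and drops into the trough once its centre is past the deck's edge.
- ring2_mid (a point): Centre of a plain gold wedding band, 24 mm outside and 19 mm inside diameter, 6 mm high, about 16 g, lying flat and loose on the tray's deck (this point 3 mm above the deck); z is its axis. The three bands are alike. Pushed at its side it slides easily, and drops into the trough once its centre is past the deck's edge.
- ring3_mid (a point): Centre of a plain gold wedding band, 24 mm outside and 19 mm inside diameter, 6 mm high, about 16 g, lying flat and loose on the tray's deck (this point 3 mm above the deck); z is its axis. The three bands are alike. Pushed at its side it slides easily, and drops into the trough once its centre is past the deck's edge.
- ring1: The same band as ring1_mid; origin at the centre of its underside.
- ring2: The same band as ring2_mid; origin at the centre of its underside.
- ring3: The same band as ring3_mid; origin at the centre of its underside.
- loupe: Jeweller's eye loupe, a black round cup 30 mm across at the foot, 22 mm at the top, 28 mm tall, standing loose on the deck near one side rim; origin at the centre of its foot. Stays where it is.
- bar: Small cast gold bar 34 x 12 x 8 mm lying loose on the deck near the other side rim; origin at the centre of its underside, x along its length. Stays where it is.
- tin: Open round steel tin, 80 mm across, 22 mm high, loose on the bench beyond the trough end; origin at the centre of its underside.
- pot1: White lidded ceramic pot, 60 mm across, 38 mm high with its knob, loose on the bench; origin under its centre.
- pot2: White lidded ceramic pot, 52 mm across, 38 mm high with its knob, loose on the bench; origin under its centre.
- mandrel: Steel ring mandrel with dark wooden handle, 350 mm long, 25 mm thick, lying on the bench; origin under its middle, x along it to the handle.
- pliers: Flat-nose pliers, 145 mm long, 12 mm high, lying on the bench; origin near the joint, on the bench; x towards the jaws.
- graver: Hand graver with a mushroom-shaped wooden handle, 120 mm long, 24 mm high, lying on the bench; origin on the bench below the front end of its handle, x towards the blade.

How it is judged (in metres and radians):
On the way, in this order (a step that is already met when the one before it is completed fails the run):
1. one band, and only one, has settled in the trough; the other two are still on the deck side of the gate ((((z of ring1_mid in the frame of tray between 0 and 0.032 m and x of ring1_mid in the frame of tray between 0.087 and 0.125 m and y of ring1_mid in the frame of tray between -0.04 and 0.04 m) and linear speed of ring1 below 0.04 m/s and x of each of ring2_mid, ring3_mid in the frame of tray below 0.083 m) or ((z of ring2_mid in the frame of tray between 0 and 0.032 m and x of ring2_mid in the frame of tray between 0.087 and 0.125 m and y of ring2_mid in the frame of tray between -0.04 and 0.04 m) and linear speed of ring2 below 0.04 m/s and x of each of ring1_mid, ring3_mid in the frame of tray below 0.083 m) or ((z of ring3_mid in the frame of tray between 0 and 0.032 m and x of ring3_mid in the frame of tray between 0.087 and 0.125 m and y of ring3_mid in the frame of tray between -0.04 and 0.04 m) and linear speed of ring3 below 0.04 m/s and x of each of ring1_mid, ring2_mid in the frame of tray below 0.083 m))), for 0.2 s.
2. two bands have settled in the trough; the last is still on the deck side of the gate (((x of ring1_mid in the frame of tray below 0.083 m and (z of ring2_mid in the frame of tray between 0 and 0.032 m and x of ring2_mid in the frame of tray between 0.087 and 0.125 m and y of ring2_mid in the frame of tray between -0.04 and 0.04 m) and linear speed of each of ring2, ring3 below 0.04 m/s and (z of ring3_mid in the frame of tray between 0 and 0.032 m and x of ring3_mid in the frame of tray between 0.087 and 0.125 m and y of ring3_mid in the frame of tray between -0.04 and 0.04 m)) or (x of ring2_mid in the frame of tray below 0.083 m and (z of ring1_mid in the frame of tray between 0 and 0.032 m and x of ring1_mid in the frame of tray between 0.087 and 0.125 m and y of ring1_mid in the frame of tray between -0.04 and 0.04 m) and linear speed of each of ring1, ring3 below 0.04 m/s and (z of ring3_mid in the frame of tray between 0 and 0.032 m and x of ring3_mid in the frame of tray between 0.087 and 0.125 m and y of ring3_mid in the frame of tray between -0.04 and 0.04 m)) or (x of ring3_mid in the frame of tray below 0.083 m and (z of ring1_mid in the frame of tray between 0 and 0.032 m and x of ring1_mid in the frame of tray between 0.087 and 0.125 m and y of ring1_mid in the frame of tray between -0.04 and 0.04 m) and linear speed of each of ring1, ring2 below 0.04 m/s and (z of ring2_mid in the frame of tray between 0 and 0.032 m and x of ring2_mid in the frame of tray between 0.087 and 0.125 m and y of ring2_mid in the frame of tray between -0.04 and 0.04 m)))), for 0.2 s.
3. all three bands have settled in the trough (z of ring1_mid in the frame of tray between 0 and 0.032 m and x of ring1_mid in the frame of tray between 0.087 and 0.125 m and y of ring1_mid in the frame of tray between -0.04 and 0.04 m and linear speed of each of ring1, ring2, ring3 below 0.04 m/s and z of ring2_mid in the frame of tray between 0 and 0.032 m and x of ring2_mid in the frame of tray between 0.087 and 0.125 m and y of ring2_mid in the frame of tray between -0.04 and 0.04 m and z of ring3_mid in the frame of tray between 0 and 0.032 m and x of ring3_mid in the frame of tray between 0.087 and 0.125 m and y of ring3_mid in the frame of tray between -0.04 and 0.04 m), for 0.2 s.
At the end, for the whole second after the job is handed in: All three bands lie at rest in the trough: each band's centre at least 8 mm below the deck and inside the trough, its speed below 0.04 m/s (all of step 3); the robot touches nothing.
It fails at once if a band is lifted off the deck (its centre more than 13 mm, or level and more than 8 mm, above where it is when lying flat on the deck) (z of any of ring1_mid, ring2_mid, ring3_mid in the frame of tray above 0.056 m or (z of ring1_mid in the frame of tray above 0.051 m and angle between ring1_mid's own z axis and vertical below 0.15 rad) or (z of ring2_mid in the frame of tray above 0.051 m and angle between ring2_mid's own z axis and vertical below 0.15 rad) or (z of ring3_mid in the frame of tray above 0.051 m and angle between ring3_mid's own z axis and vertical below 0.15 rad)).
It fails at once if a band is squeezed or pressed with more than 15 N (contact force between the fingers and ring1 above 15 N or contact force between the fingers and ring2 above 15 N or contact force between the fingers and ring3 above 15 N).
It fails at once if the loupe or the gold bar in the tray is shifted by more than 12 mm (distance of any of loupe, bar from where it was at the start of the episode above 0.012 m).
It fails at once if something on the bench beside the tray is shifted by more than 20 mm (distance of any of tin, pot1, pot2, mandrel, pliers, graver from where it was at the start of the episode above 0.02 m).
It also fails if it takes over 58 s, if anything falls off the work surface, if the arm or the gripper's body presses on something with over 40 N, if the wrist force passes 120 N, or if a joint passes its speed limit or range.

ROBOT

A 6-joint arm with a two-finger parallel gripper is mounted at the origin on the work surface. World frame = base frame: x ahead of the robot, y to its left, z up, the work surface at z = 0. Lengths are in m, angles in degrees, forces in N, time in s.
With the tool pointing down it reaches from about 0.4 to 0.825 m from the base axis. Payload 7 kg.
Tool frame: the origin (TCP) lies at the very end of the fingers, on their centre line; the grasp point (between the pads) lies 19 mm behind it (hold_point_z is the distance from the TCP to the grasp point, in m); x points along the fingers, y is the direction in which the jaws open and shut, and the axes are right-handed (so a half turn about x gives the same grasp; the last joint's range is limited). The gripper opens to 88 mm and grips with 3 to 60 N. Pads are 19 mm wide; open, the fingers measure 130 mm over their backs; the gripper's body (78 mm by 193 mm) begins 47 mm behind the grasp point.
Start: joints at [90.533, 20.546, 0.682, 0, -70.136, -16.507], TCP at [0.186, 0.649, 0.227] pointing down, gripper open.
Joint ranges: [-176.03, 176.03], [-82.01, 121.73], [-58.28, 71.71], [-173.87, 95.51], [-174.79, -0.11], [-173.66, 173.66]. Speed limits (degrees/s): [136.94, 136.94, 172.46, 180, 180, 180].

INTERFACE

Orientations are given as [roll, pitch, yaw] about the fixed x, y, z axes, in that order (R = Rz(yaw) Ry(pitch) Rx(roll)).
In Python, from plant import * gives the robot as it stands.
- The arm moves only by the shell command python3 -m crank 'ROWS'. ROWS is a JSON object of lists of equal length, an entry for each row: "delta_pos": the shift along the tool's x, y, z in m, a list of three; "turn": the turn, a rotation vector about the tool's x, y, z in degrees, a list of three; "grip": the opening, from 0 (shut) to 1 (fully open). A call has 1 to 12 rows; each row is the pose to reach, as a shift and turn from the pose commanded when the call began, along the tool's axes at that moment; what a row does not reach only later rows make up. A row lasts 1/12 s, in which the tool goes at most 41.7 mm and 7.16 degrees, less where a joint would pass 70% of its speed; a pose out of reach is approached as far as the arm can. A call with a gripper value outside its range is refused whole. The fingers move at their own pace and stop on an object; the grip force is fixed at half the most. Time passes only in rows, so rows that repeat a pose let the fingers close. It gives the time, the measured TCP pose, the force and the opening at its end, in the units of the state.
- get_obs(): the state, without advancing time (a new reading comes with each control period).
- snapshot(name): name is "scene" or "side" or "wrist"; returns a dict with "pixels" (384x512x3 uint8, blue, green, red), "range_z" (384x512 float32, m along the optical axis (not along the pixel's ray), 0 where there is no reading), "camera_matrix" (3x3 intrinsics, pixels), "eye" and "rotation" of the camera in the world. Camera axes: x right, y up, looking along -z (the intrinsics and any distortion apply to the point x, -y, -z); pixel columns grow to the right and rows downward; lengths in m; the calibration is good to about 2 mm. A picture is of the moment at which its call begins.
- close_job(): hands the job in, once; it reports no verdict.
The state is a dict: "clock": time; "joint_pos": joint angles; "qvel": joint speeds; "tau": joint torques, N m; "tool_pos": TCP position; "orientation": TCP orientation; "force": force on the tool from outside, world axes, zero at the start; "moment": the same for the moment, N m; "opening": finger opening in m.
Only numpy, scipy, OpenCV 4.12 (cv2) and the standard library are available. Lean on these libraries where they do the work, as an engineer would, in place of code of your own. Each camera call takes 0.05 s, during which the arm holds its last target. There are 200 camera calls.

## Working session

There is one attempt and no reset: what is moved stays moved. The work goes in short steps, Python scripts to look and compute and a shell command to move; the robot and the scene stay as the last step left them, time stands still between calls to the robot, and variables do not carry over. Pictures are saved under pics/ and viewed, about 8 in all and at most 12, crops included, and the job is handed in when it is done.

```bash
mkdir -p pics
cat > h.py <<'E'
from plant import *
import numpy as np, cv2
def shot(cam,name):
    s=snapshot(cam); cv2.imwrite(f'pics/{name}.png',s['pixels'])
    np.savez(f'pics/{name}.npz',**{k:np.array(v) for k,v in s.items()}); return s
def px(s,u,v,z=None):
    K=np.array(s['camera_matrix']);R=np.array(s['rotation']);e=np.array(s['eye'])
    r=R@np.array([(u-K[0,2])/K[0,0],-(v-K[1,2])/K[1,1],-1.])
    t=float(s['range_z'][int(round(v)),int(round(u))]) if z is None else (z-e[2])/r[2]
    return e+t*r
E
python3 - <<'E'
from h import *
for c in ('scene','wrist','side'):
    s=shot(c,c+'0'); print(c,s['eye'],s['rotation'],s['camera_matrix'])
a=[cv2.imread(f'pics/{c}0.png') for c in('scene','wrist')]
cv2.imwrite('pics/m0.png',cv2.resize(np.hstack(a),(800,300)))
print(get_obs())
E
```

```text
scene [0.94458974 0.38809152 0.96771348] [ 31.74872918   0.76137775 128.68935777] [[351.47761105   0.         247.16842319]
 [  0.         351.47761105 185.77791179]
 [  0.           0.           1.        ]]
wrist [0.25462095 0.62932729 0.38325539] [-1.53020022e+01 -4.10494953e-02 -1.06032291e+02] [[305.66918691   0.         255.32311239]
 [  0.         305.66918691 191.05527662]
 [  0.           0.           1.        ]]
side [ 0.04490696 -0.52006181  0.6625623 ] [ 50.07639314   0.66941197 -42.75234166] [[350.04501221   0.         254.44177206]
 [  0.         350.04501221 192.45662011]
 [  0.           0.           1.        ]]
{'clock': 0.15, 'joint_pos': array([ 9.05323999e+01,  2.05808267e+01,  6.46523557e-01, -1.41555809e-02,
       -7.01343207e+01, -1.65076315e+01]), 'qvel': array([ 0.04172041, -0.23130173,  0.18780427,  0.03100141, -0.06894805,
        0.01876125]), 'tau': array([ 2.27004653e-04, -5.83279181e+01,  2.93293995e+01,  7.00110868e+00,
        8.87788658e-03, -1.01622581e-04]), 'tool_pos': array([0.1856935 , 0.64858703, 0.22585804]), 'orientation': array([  95.53320618,   89.93009726, -100.44684373]), 'force': array([-0.62657532, -0.13116677, -0.31772151]), 'moment': array([ 0.01268464, -0.02693297, -0.01188239]), 'opening': 0.0872809261225936}
```

View pics/scene0.png

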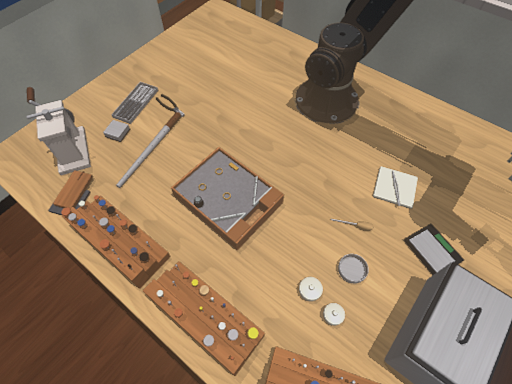

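View pics/wrist0.png

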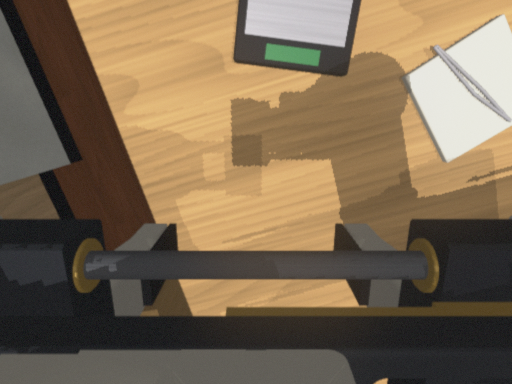

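The scene view shows the tray around pixel (228,195), with its gate end at lower right (about 262,212). The rings are near (202,187), (219,171) and (226,196), the loupe at (198,201) and the bar at (234,166). The wrist camera isn't over the tray. Next I'll enlarge the tray.

```bash
sed -i "s/R=np.array(s\['rotation'\])/R=Rotation.from_euler('xyz',s['rotation'],degrees=True).as_matrix()/; s/^import numpy.*/&\nfrom scipy.spatial.transform import Rotation/" h.py
python3 - <<'E'
from h import *
im=cv2.imread('pics/scene0.png')[140:250,165:290]
cv2.imwrite('pics/crop0.png',cv2.resize(im,None,fx=5,fy=5,interpolation=cv2.INTER_CUBIC))
E
```

```text
(no output)
```

View pics/crop0.png

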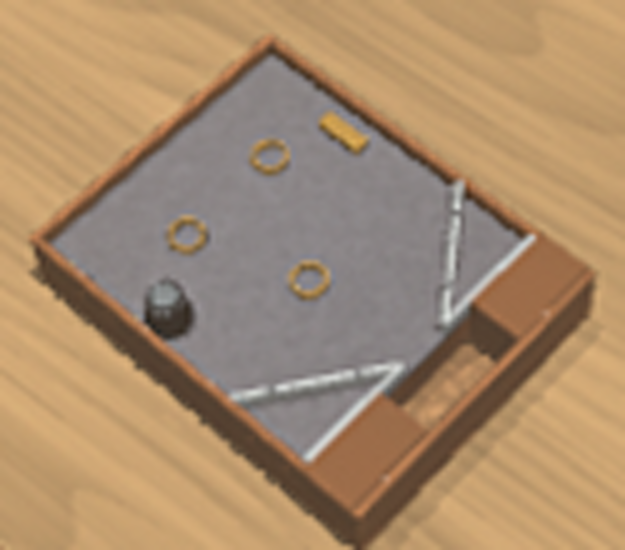

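The crop shows all three rings flat: A (270,156), B (187,234), C (309,279). The bar is at (343,132), the loupe foot at (172,322), and the rim-top corners are at (270,38), (33,238), (358,515) and (592,268).

```bash
cat > g.py <<'E'
from h import *
s=dict(np.load('pics/scene0.npz'))
f=lambda u,v,z: px(s,165+(u+.5)/5-.5,140+(v+.5)/5-.5,z)
W=np.array([f(u,v,.052)[:2] for u,v in((270,40),(35,236),(358,513),(592,268))])
def fit(W,T):
    wc,tc=W.mean(0),T.mean(0); a=(W-wc);b=T-tc
    th=np.arctan2((b[:,0]*a[:,1]-b[:,1]*a[:,0]).sum(),(b*a).sum())
    R=np.array([[np.cos(th),-np.sin(th)],[np.sin(th),np.cos(th)]]); o=wc-R@tc
    return th,R,o,W-(T@R.T+o)
best=min((fit(W,np.array(T)*1e-3) for T in ([(-146,106),(-146,-106),(131,-106),(131,106)],[(-146,-106),(-146,106),(131,106),(131,-106)])),key=lambda q:np.abs(q[3]).max())
th,R,o,res=best
E
python3 - <<'E'
from g import *
print(np.degrees(th),o,res*1e3); print(W)
for n,u,v,z in (('A',270,156,.043),('B',187,234,.043),('C',309,279,.043),('bar',343,132,.044),('loupe',172,318,.042),('gateL',401,364,.052),('gateR',443,322,.052)):
    p=f(u,v,z)[:2]; print(n,p.round(4),(1e3*R.T@(p-o)).round(1))
E
```

```text
86.93442279559761 [ 0.56182591 -0.00638746] [[ 4.57893829  4.72035801]
 [-3.62379301  2.29149096]
 [-1.47008015 -2.77602216]
 [ 0.51493487 -4.23582682]]
[[ 0.45274862 -0.14178941]
 [ 0.65624251 -0.1555558 ]
 [ 0.67320987  0.11598029]
 [ 0.46349827  0.12585802]]
A [ 0.5181 -0.0857] [-81.5  39.4]
B [ 0.5939 -0.0877] [-79.5 -36.4]
C [ 0.5716 -0.0074] [-0.5 -9.8]
bar [ 0.4756 -0.0606] [-58.7  83.2]
loupe [ 0.643 -0.055] [-44.2 -83.7]
gateL [0.5857 0.0762] [ 83.7 -19.4]
gateR [0.5484 0.0782] [83.7 17.9]
```

Run:
```python
from g import *
b=get_obs(); T=Rotation.from_euler('xyz',b['orientation'],degrees=True).as_matrix(); print(T.round(4))
P=np.array([*(o+R@np.array([-.02,0])),.20])
print('delta tool',(T.T@(P-b['tool_pos'])).round(4))
for nm,ax in(('y along tray y',1),('y along tray x',0)):
    d=R[:,ax]; a=np.degrees(np.arctan2(d[1],d[0])-np.arctan2(T[1,1],T[0,1])); print(nm,'world yaw change',(a+90)%180-90)
K=s['camera_matrix']
for u,v in((450,300),(470,290),(300,215),(330,250)): print(px(s,u,v).round(3))
```

```text
[[-2.000e-04 -2.753e-01 -9.614e-01]
 [-1.200e-03 -9.614e-01  2.753e-01]
 [-1.000e+00  1.200e-03 -1.000e-04]]
delta tool [ 0.0266  0.5456 -0.5464]
y along tray y world yaw change -77.08552319535761
y along tray x world yaw change 12.914476804642334
[0.519 0.609 0.168]
[0.468 0.636 0.163]
[ 0.466  0.197 -0.003]
[ 0.507  0.329 -0.   ]
```

```bash
python3 -m crank '{"delta_pos":[[0,0.545,-0.545],[0,0.545,-0.545],[0,0.545,-0.545],[0,0.545,-0.545],[0,0.545,-0.545],[0,0.545,-0.545],[0,0.545,-0.545],[0,0.545,-0.545],[0,0.545,-0.545],[0,0.545,-0.545],[0,0.545,-0.545],[0,0.545,-0.545]],"turn":[[77,0,0],[77,0,0],[77,0,0],[77,0,0],[77,0,0],[77,0,0],[77,0,0],[77,0,0],[77,0,0],[77,0,0],[77,0,0],[77,0,0]],"grip":[0,0,0,0,0,0,0,0,0,0,0,0]}'
cat > go.py <<'E'
import sys
from g import *
# go.py tx ty z(world) yaw(tool-y axis vs tray -y.. deg): prints tool delta
tx,ty,z,yw=map(float,sys.argv[1:5])
b=get_obs(); T=Rotation.from_euler('xyz',b['orientation'],degrees=True).as_matrix()
P=np.array([*(o+R@np.array([tx,ty])/1e3),z/1e3])
c=R.T@T[:2,1]; cur=np.degrees(np.arctan2(c[1],c[0])); t=(yw+90-cur+90)%180-90
print('tcp tray',(1e3*R.T@(b['tool_pos'][:2]-o)).round(1),'z',round(b['tool_pos'][2]*1e3,1),'yaw',round((cur-90+90)%180-90,1),'F',b['force'].round(2),'open',b['opening'],'t',b['clock'])
print('delta',(T.T@(P-b['tool_pos'])).round(4),'turn x',round(-t,1))
E
python3 go.py -30 0 200 0; python3 -c "
from plant import *;print(get_obs()['joint_pos'])"
```

```text
clock: 1.15
tool_pos: [0.4287, 0.2098, 0.2268]
orientation: [-27.2, 90.0, 59.5]
force: [1.2, 0.6, -0.4]
opening: 0.0132
tcp tray [208.7 144.5] z 226.8 yaw -0.2 F [ 1.15  0.63 -0.44] open 0.013181890382534577 t 1.15
delta [ 0.0267 -0.1455 -0.2381] turn x -0.2
[ 4.97628874e+01  1.56280840e+00 -2.33568081e+01 -5.86081392e-03
 -6.50492942e+01 -5.30603687e+01]
```

```bash
python3 -m crank '{"delta_pos":[[0,-0.145,-0.238],[0,-0.145,-0.238],[0,-0.145,-0.238],[0,-0.145,-0.238],[0,-0.145,-0.238],[0,-0.145,-0.238],[0,-0.145,-0.238],[0,-0.145,-0.238],[0,-0.145,-0.238],[0,-0.145,-0.238]],"turn":[[0,0,0],[0,0,0],[0,0,0],[0,0,0],[0,0,0],[0,0,0],[0,0,0],[0,0,0],[0,0,0],[0,0,0]],"grip":[0,0,0,0,0,0,0,0,0,0]}'
python3 go.py -30 0 100 0
python3 - <<'E'
from h import *
s=shot('wrist','w1');t=shot('side','s1')
cv2.imwrite('pics/m1.png',np.vstack([cv2.resize(s['pixels'],(500,375)),cv2.resize(t['pixels'][120:285,200:420],(500,375))]).transpose(0,1,2)[:, :] )
i=np.hstack([cv2.resize(s['pixels'],(400,300)),cv2.resize(t['pixels'],(400,300))]);cv2.imwrite('pics/m1.png',i)
E
```

```text
clock: 1.98
tool_pos: [0.5604, -0.0336, 0.2261]
orientation: [91.8, 89.9, 178.8]
force: [-0.1, -0.1, -0.3]
opening: 0.0003
tcp tray [-27.3  -0.1] z 226.1 yaw 0.0 F [-0.06 -0.11 -0.26] open 0.00030376719056708575 t 1.9833
delta [ 0.1261 -0.     -0.0027] turn x 0.0
```

View pics/m1.png

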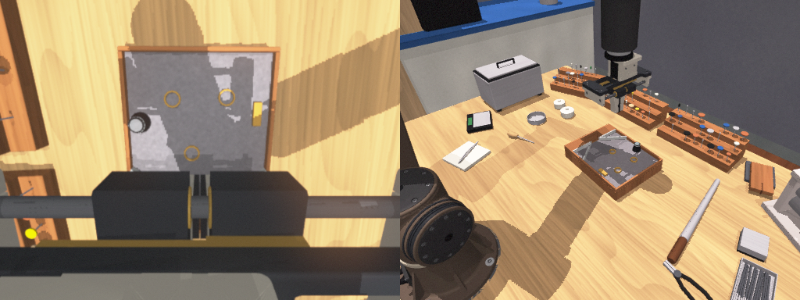

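The wrist view (400 wide) shows rings at (172,99), (227,97) and (192,154), the loupe at (139,123) and the bar at (257,113); the closed fingers are at (200,205). The side view shows the gripper clear above the tray. I'll crop the wrist view for accuracy.

Run:
```python
from h import *
s=dict(np.load('pics/w1.npz'))
im=s['pixels'][50:320,140:370]
cv2.imwrite('pics/c1.png',cv2.resize(im,None,fx=2.2,fy=2.2,interpolation=cv2.INTER_CUBIC))
d=s['range_z'];print(d[220:320:10,225:290:4].round(3))
```

```text
[[0.092 0.092 0.091 0.091 0.091 0.366 0.366 0.368 0.367 0.367 0.366 0.093
  0.092 0.092 0.091 0.091 0.092]
 [0.085 0.085 0.084 0.085 0.085 0.156 0.159 0.16  0.159 0.16  0.155 0.091
  0.085 0.084 0.085 0.085 0.084]
 [0.077 0.078 0.078 0.079 0.083 0.15  0.148 0.148 0.147 0.148 0.151 0.086
  0.078 0.078 0.078 0.078 0.078]
 [0.075 0.075 0.074 0.075 0.083 0.09  0.138 0.138 0.137 0.136 0.133 0.081
  0.076 0.075 0.075 0.074 0.075]
 [0.075 0.076 0.075 0.076 0.079 0.084 0.084 0.082 0.084 0.084 0.085 0.08
  0.076 0.076 0.074 0.077 0.076]
 [0.076 0.076 0.077 0.076 0.08  0.084 0.083 0.084 0.083 0.084 0.082 0.08
  0.076 0.076 0.077 0.076 0.076]
 [0.077 0.077 0.077 0.076 0.081 0.09  0.127 0.127 0.127 0.126 0.127 0.08
  0.078 0.077 0.077 0.078 0.076]
 [0.077 0.078 0.077 0.078 0.081 0.116 0.126 0.127 0.127 0.127 0.128 0.081
  0.078 0.078 0.077 0.077 0.077]
 [0.08  0.08  0.079 0.079 0.084 0.116 0.129 0.128 0.128 0.128 0.128 0.09
  0.08  0.078 0.078 0.079 0.079]
 [0.075 0.075 0.077 0.075 0.076 0.076 0.074 0.076 0.076 0.076 0.075 0.076
  0.076 0.076 0.076 0.077 0.077]]
```

View pics/c1.png

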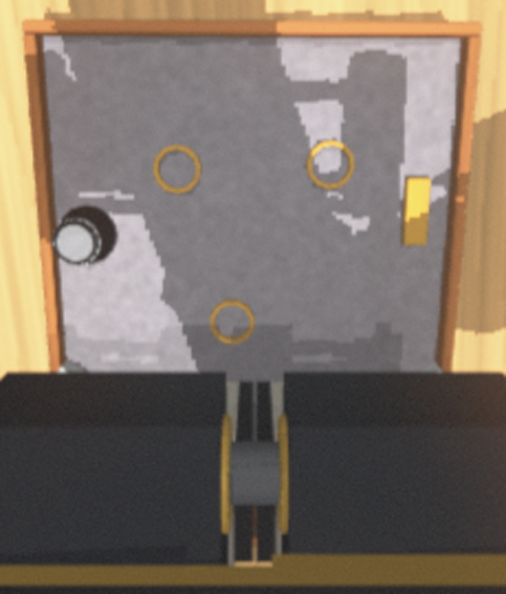

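The crop shows rings at B (177,169), A (330,164), C (232,322); inner deck corners at the back near (45,37) and (462,39), and outer rim-top corners at (24,24) and (480,24).

Run:
```python
from h import *
import g
s=dict(np.load('pics/w1.npz'))
f=lambda u,v,z: px(s,140+(u+.5)/2.2-.5,50+(v+.5)/2.2-.5,z)
for n,u,v,z in (('A',330,164,.044),('B',177,169,.044),('C',232,322,.044),('bar',417,205,.048),('loupe',76,243,.068),('rearcornR -146,-106',24,24,.052),('rearcornL -146,106',480,24,.052),('in -140,-100',43,37,.052),('in -140 100',463,38,.052)):
    p=f(u,v,z)[:2]; print(n,p.round(4),(1e3*g.R.T@(p-g.o)).round(1))
```

```text
A [ 0.521  -0.0843] [-80.   36.6]
B [ 0.5967 -0.086 ] [-77.6 -39.1]
C [ 0.5744 -0.0057] [  1.4 -12.5]
bar [ 0.4787 -0.0623] [-60.3  80. ]
loupe [ 0.6446 -0.0556] [-44.7 -85.3]
rearcornR -146,-106 [ 0.6602 -0.155 ] [-143.2 -106.2]
rearcornL -146,106 [ 0.4517 -0.1438] [-143.1  102.6]
in -140,-100 [ 0.6523 -0.1491] [-137.6  -98. ]
in -140 100 [ 0.4593 -0.1382] [-137.1   95.3]
```

```bash
python3 go.py -30 -14.7 43 6.7
```

```text
tcp tray [-26.4  -0. ] z 226.6 yaw 0.1 F [-0.02  0.58 -0.32] open 0.00035675811788647385 t 2.0833
delta [ 0.1836 -0.0147 -0.0037] turn x -6.6
```

```bash
python3 -m crank '{"delta_pos":[[0.03,-0.015,-0.004],[0.06,-0.015,-0.004],[0.09,-0.015,-0.004],[0.12,-0.015,-0.004],[0.14,-0.015,-0.004],[0.16,-0.015,-0.004],[0.17,-0.015,-0.004],[0.177,-0.015,-0.004],[0.18,-0.015,-0.004],[0.182,-0.015,-0.004],[0.183,-0.015,-0.004],[0.183,-0.015,-0.004]],"turn":[[-6.6,0,0],[-6.6,0,0],[-6.6,0,0],[-6.6,0,0],[-6.6,0,0],[-6.6,0,0],[-6.6,0,0],[-6.6,0,0],[-6.6,0,0],[-6.6,0,0],[-6.6,0,0],[-6.6,0,0]],"grip":[0,0,0,0,0,0,0,0,0,0,0,0]}'
python3 go.py 68 -3 43 6.7
python3 - <<'E'
from h import *
s=shot('scene','s2')
cv2.imwrite('pics/c2.png',cv2.resize(s['pixels'][140:250,165:290],None,fx=5,fy=5,interpolation=cv2.INTER_CUBIC))
E
```

```text
clock: 3.08
tool_pos: [0.5762, -0.038, 0.0444]
orientation: [-82.0, 89.9, 11.7]
force: [-0.1, -0.4, -0.4]
opening: 0.0007
tcp tray [-30.8 -16. ] z 44.4 yaw 6.7 F [-0.06 -0.41 -0.39] open 0.0006563291971169945 t 3.0833
delta [0.0014 0.0014 0.0997] turn x 0.0
```

View pics/c2.png

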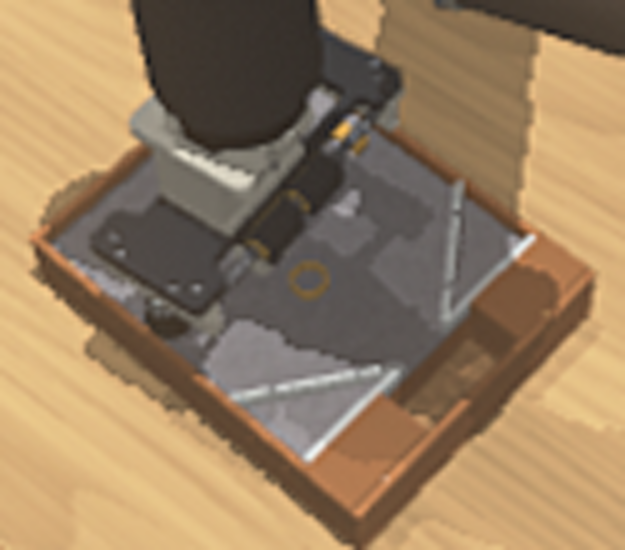

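The crop shows ring C unmoved at (309,279), with the gripper body just behind it and clear of the loupe. Now I push it most of the way, then locate the rings with a colour mask.

```bash
python3 -m crank '{"delta_pos":[[0.001,0,0.005],[0.002,0,0.01],[0.002,0,0.016],[0.002,0,0.023],[0.002,0.001,0.03],[0.002,0.001,0.037],[0.002,0.001,0.044],[0.002,0.001,0.051],[0.002,0.001,0.058],[0.002,0.001,0.064],[0.002,0.001,0.068],[0.002,0.001,0.07]],"turn":[[0,0,0],[0,0,0],[0,0,0],[0,0,0],[0,0,0],[0,0,0],[0,0,0],[0,0,0],[0,0,0],[0,0,0],[0,0,0],[0,0,0]],"grip":[0,0,0,0,0,0,0,0,0,0,0,0]}'
cat > det.py <<'E'
import sys
from g import *
def det(cam):
    s=shot(cam,sys.argv[1]+cam[0]); hsv=cv2.cvtColor(s['pixels'],cv2.COLOR_BGR2HSV)
    m=cv2.inRange(hsv,(14,110,60),(32,255,255)); n,l,st,c=cv2.connectedComponentsWithStats(cv2.dilate(m,np.ones((3,3),np.uint8)))
    for i in range(1,n):
        p=px(s,*(st[i,:2]+(st[i,2:4]-1)/2),.043); t=1e3*R.T@(p[:2]-o)
        if st[i,4]>12 and -140<t[0]<125 and abs(t[1])<100: print(cam,'blob',t.round(1),st[i])
    return s
if __name__=='__main__':
    for c in sys.argv[2:]: det(c)
E
python3 det.py p1 scene wrist; python3 go.py 68 -3 43 6.7
```

```text
clock: 4.13
tool_pos: [0.5702, 0.0322, 0.0416]
orientation: [-77.9, 90.0, 15.8]
force: [-0.1, 0.0, 0.4]
opening: 0.0006
scene blob [57.  59.1] [    0     0   512   384 65203]
scene blob [-77.9 -37.9] [198 183   9   9  65]
scene blob [37.1 -5.2] [234 199   6   6  26]
scene blob [59.8 -1.1] [239 201   9   9  52]
wrist blob [-70.6 -38.3] [189   0  53  26 618]
wrist blob [-76.4  38.1] [354   0  57  41 980]
wrist blob [-79.4  97.2] [507  26   5   8  27]
wrist blob [-57.9  81.4] [ 437   35   51   80 2632]
wrist blob [-74.2  98.3] [505  40   6   5  21]
wrist blob [-70.5  98.3] [501  46   9  10  38]
wrist blob [-63.9  98.4] [497  57   8  18  79]
wrist blob [-53.4  99.9] [489  75  16  29 220]
wrist blob [-46.5  97.2] [484 101   6   5  21]
wrist blob [-41.5  97.3] [482 112   4   4  14]
wrist blob [-33.1  99.2] [478 127   9   9  27]
wrist blob [ 55.6 -12.6] [239 238   7  56 338]
wrist blob [53.9  2. ] [265 238   7  56 324]
wrist blob [ 78.5 -30.9] [  18  278  379   39 4659]
wrist blob [54.9 98.3] [428 282  11   6  34]
wrist blob [72.1 -3. ] [254 290   4   6  21]
wrist blob [60.1 98.9] [429 290   6   6  18]
wrist blob [68.1 97.7] [425 302   3   5  15]
tcp tray [38.7 -6.3] z 41.5 yaw 6.7 F [0.78 0.   0.62] open 0.0005073139625359988 t 4.2333
delta [-0.0015 -0.0002  0.0295] turn x 0.0
```

```bash
python3 -m crank '{"delta_pos":[[-0.001,0,0.004],[-0.001,0,0.009],[-0.001,0,0.014],[-0.001,0,0.019],[-0.001,0,0.023],[-0.001,0,0.026],[-0.001,0,0.028],[-0.001,0,0.03],[-0.001,0,0.03],[-0.001,0,0.03]],"turn":[[0,0,0],[0,0,0],[0,0,0],[0,0,0],[0,0,0],[0,0,0],[0,0,0],[0,0,0],[0,0,0],[0,0,0]],"grip":[0,0,0,0,0,0,0,0,0,0]}'
python3 det.py p2 scene; python3 go.py 68 -3 43 6.7
python3 - <<'E'
from h import *
cv2.imwrite('pics/c3.png',cv2.resize(cv2.imread('pics/p2s.png')[140:250,165:290],None,fx=5,fy=5,interpolation=cv2.INTER_CUBIC))
E
```

```text
clock: 5.07
tool_pos: [0.5682, 0.0615, 0.0425]
orientation: [93.5, 90.0, -172.9]
force: [0.2, -0.6, -0.2]
opening: 0.0005
scene blob [57.  59.1] [    0     0   512   384 58362]
scene blob [-81.2  38.7] [214 167  10   9  69]
scene blob [-77.9 -37.9] [198 183   9   9  67]
scene blob [64.1 41.7] [251 194   6   6  24]
scene blob [67.7 -0.9] [242 204   7   6  28]
scene blob [ 88.7 -86.6] [227 227   8   8  41]
tcp tray [68.1 -2.8] z 42.6 yaw 6.7 F [-0.04  0.39  0.32] open 0.0005174526017746371 t 5.1167
delta [-0.0004 -0.0002 -0.0001] turn x -0.0
```

View pics/c3.png

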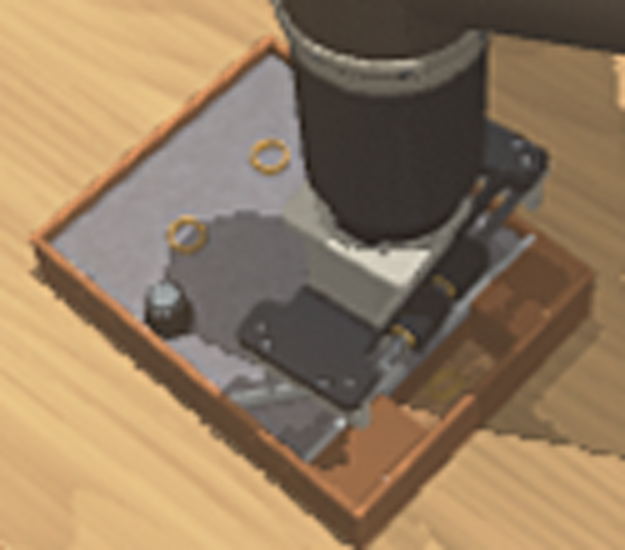

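The gold patch at (450,385) in the crop lies in the trough, shadowed, and looks like the first ring. I'll retract and confirm before the next.

```bash
python3 -m crank '{"delta_pos":[[0,0,-0.008],[-0.01,0,-0.02],[-0.04,0,-0.04],[-0.07,0,-0.08],[-0.07,0,-0.12],[-0.07,0,-0.15],[-0.07,0,-0.16],[-0.07,0,-0.16]],"turn":[[0,0,0],[0,0,0],[0,0,0],[0,0,0],[0,0,0],[0,0,0],[0,0,0],[0,0,0]],"grip":[0,0,0,0,0,0,0,0]}'
python3 det.py p3 scene; python3 go.py -106.8 44.6 43 -13.4
python3 - <<'E'
from h import *
cv2.imwrite('pics/c4.png',cv2.resize(cv2.imread('pics/p3s.png')[140:250,165:290],None,fx=5,fy=5,interpolation=cv2.INTER_CUBIC))
E
```

```text
clock: 5.78
tool_pos: [0.578, -0.1019, 0.1134]
orientation: [-104.3, 90.0, -10.9]
force: [0.5, -0.2, -0.5]
opening: 0.0003
scene blob [-81.2  38.7] [214 167  10   9  65]
scene blob [-77.9 -37.9] [198 183   9   9  66]
tcp tray [-93.1 -21.2] z 113.1 yaw 6.5 F [ 0.27  0.41 -0.2 ] open 0.0004043287948674973 t 5.8333
delta [ 0.07    0.0669 -0.0062] turn x 19.9
```

View pics/c4.png

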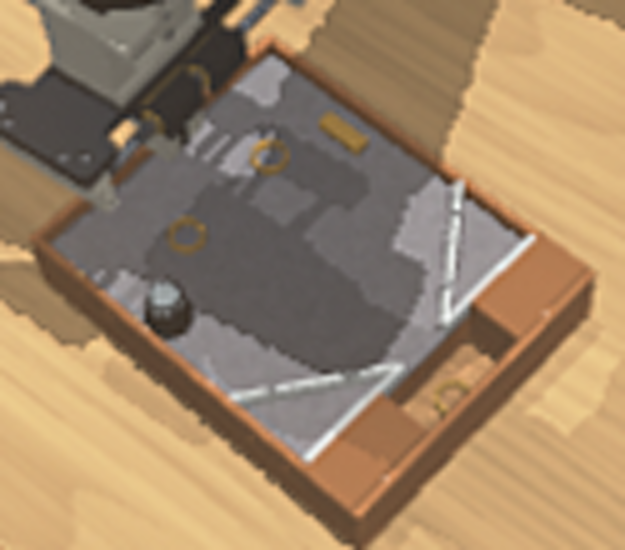

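The first ring lies flat in the trough at (448,398), with the other two, the loupe and the bar unmoved. Next is ring A.

```bash
python3 -m crank '{"delta_pos":[[0,0.035,-0.006],[0,0.067,-0.006],[0.005,0.067,-0.006],[0.02,0.067,-0.006],[0.035,0.067,-0.006],[0.048,0.067,-0.006],[0.058,0.067,-0.006],[0.064,0.067,-0.006],[0.068,0.067,-0.006],[0.07,0.067,-0.006],[0.07,0.067,-0.006],[0.07,0.067,-0.006]],"turn":[[7,0,0],[14,0,0],[20,0,0],[20,0,0],[20,0,0],[20,0,0],[20,0,0],[20,0,0],[20,0,0],[20,0,0],[20,0,0],[20,0,0]],"grip":[0,0,0,0,0,0,0,0,0,0,0,0]}'
python3 det.py p4 wrist|head -4; python3 go.py 67 2.6 42.5 -13.4
```

```text
clock: 6.83
tool_pos: [0.5123, -0.1084, 0.0429]
orientation: [-75.5, 90.0, -1.9]
force: [-0.3, -0.4, -0.0]
opening: 0.0006
wrist blob [-90.1  32.2] [239 238   7  56 348]
wrist blob [-86.6  46.7] [265 238   7  56 323]
wrist blob [-66.5  40.4] [  45  278  441   40 6866]
wrist blob [-67.8  34.9] [254 296   4   4  14]
tcp tray [-104.5   44. ] z 43.1 yaw -13.3 F [-0.67  0.16  0.25] open 0.0007817788785552144 t 6.8833
delta [ 0.0006 -0.0008  0.1764] turn x 0.1
```

Push A along its line in two calls, checking where it is before the gate.

```bash
python3 -m crank '{"delta_pos":[[0,0,0.004],[0,0,0.009],[0,0,0.015],[0,0,0.022],[0,0,0.03],[0,0,0.038],[0,0,0.046],[0,0,0.054],[0,0,0.062],[0,0,0.07],[0,0,0.078],[0,0,0.086]],"turn":[[0,0,0],[0,0,0],[0,0,0],[0,0,0],[0,0,0],[0,0,0],[0,0,0],[0,0,0],[0,0,0],[0,0,0],[0,0,0],[0,0,0]],"grip":[0,0,0,0,0,0,0,0,0,0,0,0]}'
python3 -m crank '{"delta_pos":[[0,0,0.008],[0,0,0.016],[0,0,0.024],[0,0,0.032],[0,0,0.039],[0,0,0.045],[0,0,0.05],[0,0,0.053],[0,0,0.055],[0,0,0.055]],"turn":[[0,0,0],[0,0,0],[0,0,0],[0,0,0],[0,0,0],[0,0,0],[0,0,0],[0,0,0],[0,0,0],[0,0,0]],"grip":[0,0,0,0,0,0,0,0,0,0]}'
python3 det.py p5 scene; python3 go.py 67 2.6 42.5 -13.4
```

```text
clock: 7.88
tool_pos: [0.5363, -0.0251, 0.0425]
orientation: [132.7, 90.0, -153.6]
force: [-0.5, -0.6, 1.1]
opening: 0.0003
clock: 8.72
tool_pos: [0.5518, 0.0271, 0.0425]
orientation: [-24.8, 90.0, 48.9]
force: [0.4, 0.2, 0.1]
opening: 0.0002
scene blob [57.  59.1] [    0     0   512   384 66594]
scene blob [-80.3 -40. ] [198 183   7   9  44]
scene blob [17.2  5.2] [232 193   5   6  20]
scene blob [52.9  8.8] [239 197  10  10  74]
tcp tray [32.7 12. ] z 42.5 yaw -13.3 F [-1.17  0.35  0.53] open 0.0003146522106807116 t 8.7667
delta [-0.     -0.0012  0.0355] turn x 0.1
```

```bash
python3 -m crank '{"delta_pos":[[0,0,0.004],[0,0,0.009],[0,-0.001,0.014],[0,-0.001,0.019],[0,-0.002,0.024],[0,-0.002,0.028],[0,-0.002,0.031],[0,-0.002,0.034],[0,-0.002,0.0365],[0,-0.002,0.0365],[0,-0.002,0.0365]],"turn":[[0,0,0],[0,0,0],[0,0,0],[0,0,0],[0,0,0],[0,0,0],[0,0,0],[0,0,0],[0,0,0],[0,0,0],[0,0,0]],"grip":[0,0,0,0,0,0,0,0,0,0,0]}'
python3 det.py p6 scene; python3 go.py 67 2.6 42.5 -13.4
```

```text
clock: 9.68
tool_pos: [0.5639, 0.0614, 0.0426]
orientation: [57.2, 90.0, 130.9]
force: [-0.2, -0.7, -0.2]
opening: 0.0008
scene blob [57.  59.1] [    0     0   512   384 62209]
scene blob [-80.5 -35.4] [198 182   9   9  67]
scene blob [56.5 -6.3] [239 203   5   6  22]
tcp tray [67.7  1.7] z 42.5 yaw -13.3 F [ 0.18 -0.02  0.17] open 0.0003927048710138642 t 9.7333
delta [ 0.      0.0007 -0.0009] turn x 0.1
```

```bash
python3 -m crank '{"delta_pos":[[0,0,-0.008],[-0.01,0,-0.02],[-0.04,0,-0.04],[-0.07,-0.03,-0.075],[-0.07,-0.06,-0.11],[-0.07,-0.09,-0.14],[-0.07,-0.09,-0.16],[-0.07,-0.09,-0.16],[-0.07,-0.09,-0.16]],"turn":[[0,0,0],[0,0,0],[0,0,0],[-7,0,0],[-14,0,0],[-21,0,0],[-26,0,0],[-26,0,0],[-26,0,0]],"grip":[0,0,0,0,0,0,0,0,0]}'
python3 det.py p7 scene; python3 go.py -105 -44 43 12.7
python3 - <<'E'
from h import *
cv2.imwrite('pics/c5.png',cv2.resize(cv2.imread('pics/p7s.png')[140:250,165:290],None,fx=5,fy=5,interpolation=cv2.INTER_CUBIC))
E
```

```text
clock: 10.48
tool_pos: [0.6043, -0.1209, 0.113]
orientation: [74.8, 90.0, 174.2]
force: [-0.5, 0.1, -0.1]
opening: 0.0005
scene blob [-77.9 -37.9] [198 183   9   9  66]
tcp tray [-110.6  -48.4] z 112.9 yaw 12.5 F [-0.4  -0.32 -0.4 ] open 0.0006215216562696598 t 10.5333
delta [0.0699 0.003  0.0064] turn x -0.2
```

View pics/c5.png

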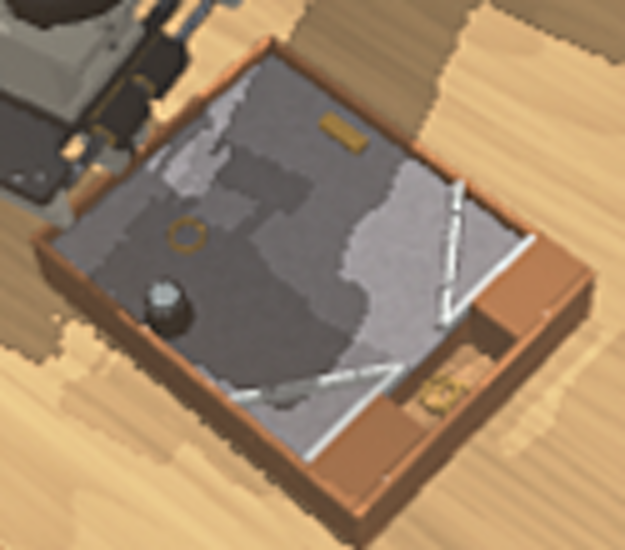

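Two rings now lie in the trough, overlapping near (443,393). Ring B is unmoved at (187,234), and the loupe and bar are in place. Last ring:

```bash
python3 -m crank '{"delta_pos":[[0.015,0.003,0.006],[0.03,0.003,0.006],[0.045,0.003,0.006],[0.056,0.003,0.006],[0.063,0.003,0.006],[0.067,0.003,0.006],[0.07,0.003,0.006],[0.07,0.003,0.006],[0.07,0.003,0.006]],"turn":[[0,0,0],[0,0,0],[0,0,0],[0,0,0],[0,0,0],[0,0,0],[0,0,0],[0,0,0],[0,0,0]],"grip":[0,0,0,0,0,0,0,0,0]}'
python3 go.py 67 -5 42.5 12.7
```

```text
clock: 11.28
tool_pos: [0.6015, -0.1121, 0.043]
orientation: [-104.5, 90.0, -4.8]
force: [0.2, 0.3, -0.5]
opening: 0.0005
tcp tray [-103.4  -45.3] z 43.0 yaw 12.7 F [ 0.15  0.31 -0.49] open 0.0004916631025890131 t 11.2833
delta [0.0005 0.0018 0.1751] turn x 0.0
```

```bash
python3 -m crank '{"delta_pos":[[0,0,0.004],[0,0,0.009],[0,0,0.015],[0,0,0.022],[0,0,0.03],[0,0,0.038],[0,0,0.046],[0,0,0.054],[0,0,0.062],[0,0,0.07],[0,0,0.078],[0,0,0.086]],"turn":[[0,0,0],[0,0,0],[0,0,0],[0,0,0],[0,0,0],[0,0,0],[0,0,0],[0,0,0],[0,0,0],[0,0,0],[0,0,0],[0,0,0]],"grip":[0,0,0,0,0,0,0,0,0,0,0,0]}'
python3 -m crank '{"delta_pos":[[0,0,0.008],[0,0,0.016],[0,0,0.024],[0,0,0.032],[0,0,0.039],[0,0,0.045],[0,0,0.05],[0,0,0.053],[0,0,0.055],[0,0,0.055]],"turn":[[0,0,0],[0,0,0],[0,0,0],[0,0,0],[0,0,0],[0,0,0],[0,0,0],[0,0,0],[0,0,0],[0,0,0]],"grip":[0,0,0,0,0,0,0,0,0,0]}'
python3 det.py p8 scene; python3 go.py 67 -5 42.5 12.7
```

```text
clock: 12.28
tool_pos: [0.5867, -0.0266, 0.0426]
orientation: [-140.7, 90.0, -41.0]
force: [0.1, -0.8, 1.1]
opening: 0.0004
clock: 13.12
tool_pos: [0.5775, 0.0271, 0.0426]
orientation: [90.4, 90.0, -170.0]
force: [-0.9, -0.0, -1.2]
opening: 0.0004
scene blob [30.6 33.5] [242 190   4   5  17]
scene blob [ 48.6 -11. ] [232 200  13  11  79]
tcp tray [ 34.1 -13.9] z 42.5 yaw 12.7 F [-0.81 -0.34  1.02] open 0.0006227473790176394 t 13.1667
delta [0.     0.0015 0.0341] turn x -0.0
```

```bash
python3 -m crank '{"delta_pos":[[0,0,0.004],[0,0.001,0.009],[0,0.001,0.014],[0,0.001,0.019],[0,0.002,0.023],[0,0.002,0.027],[0,0.002,0.03],[0,0.002,0.033],[0,0.002,0.035],[0,0.002,0.035],[0,0.002,0.035]],"turn":[[0,0,0],[0,0,0],[0,0,0],[0,0,0],[0,0,0],[0,0,0],[0,0,0],[0,0,0],[0,0,0],[0,0,0],[0,0,0]],"grip":[0,0,0,0,0,0,0,0,0,0,0]}'
python3 -m crank '{"delta_pos":[[0,0,-0.008],[-0.01,0,-0.02],[-0.04,0,-0.04],[-0.07,0,-0.075],[-0.08,0,-0.11],[-0.09,0,-0.14],[-0.1,0,-0.16],[-0.1,0,-0.16],[-0.1,0,-0.16]],"turn":[[0,0,0],[0,0,0],[0,0,0],[0,0,0],[0,0,0],[0,0,0],[0,0,0],[0,0,0],[0,0,0]],"grip":[0,0,0,0,0,0,0,0,0]}'
python3 det.py p9 scene
python3 - <<'E'
from h import *
cv2.imwrite('pics/c6.png',cv2.resize(cv2.imread('pics/p9s.png')[140:250,165:290],None,fx=5,fy=5,interpolation=cv2.INTER_CUBIC))
E
```

```text
clock: 14.08
tool_pos: [0.5698, 0.0611, 0.0426]
orientation: [-70.0, 90.0, 29.6]
force: [-0.2, -1.2, -0.7]
opening: 0.0003
clock: 14.83
tool_pos: [0.5966, -0.0991, 0.1438]
orientation: [-92.9, 89.9, 6.5]
force: [0.3, -0.2, -0.0]
opening: 0.0003
```

View pics/c6.png

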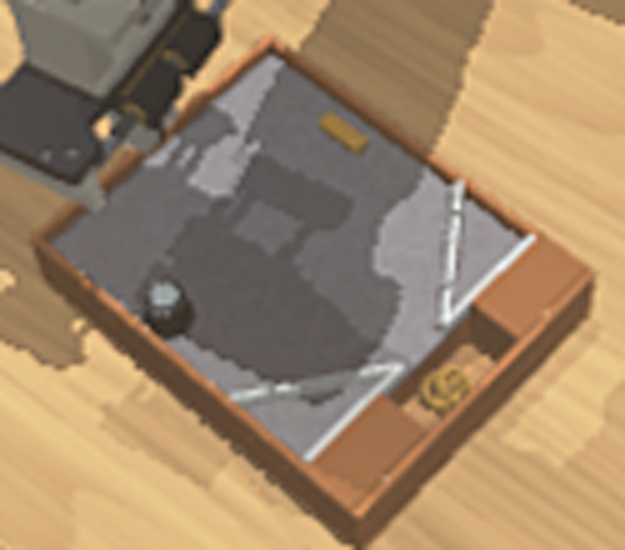

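The deck is empty and all three rings are clustered in the trough near (443,390), with the loupe and bar in place. I'll wait a second and check that they are still and how high they sit.

```bash
python3 -m crank '{"delta_pos":[[-0.02,0,0],[-0.02,0,0],[-0.02,0,0],[-0.02,0,0],[-0.02,0,0],[-0.02,0,0],[-0.02,0,0],[-0.02,0,0],[-0.02,0,0],[-0.02,0,0],[-0.02,0,0],[-0.02,0,0]],"turn":[[0,0,0],[0,0,0],[0,0,0],[0,0,0],[0,0,0],[0,0,0],[0,0,0],[0,0,0],[0,0,0],[0,0,0],[0,0,0],[0,0,0]],"grip":[0,0,0,0,0,0,0,0,0,0,0,0]}'
python3 - <<'E'
from g import *
a=shot('scene','f1');b=np.load('pics/p9s.npz')
S=(slice(205,226),slice(245,265))
print('max diff',np.abs(a['pixels'][S].astype(int)-b['pixels'][S]).max(), np.abs(a['pixels'][S].astype(int)-b['pixels'][S]).mean())
h=np.array([[px(a,u,v)[2]*1e3 for u in range(248,262,1)] for v in range(212,224)]);print(h.round(0).astype(int))
E
```

```text
clock: 15.88
tool_pos: [0.5965, -0.0968, 0.1625]
orientation: [-82.7, 90.0, 16.9]
force: [0.0, -0.2, -0.0]
opening: 0.0003
max diff 17 1.011111111111111
[[40 36 33 24 18  9  8  3  4  2  5  3  3  8]
 [36 27 25 17 10  2 25 23 20  4  5  7  4  7]
 [33 22 17  9 16 28 21 20 24 23  9  8  8  7]
 [25 17 17 16 28 29 12 15 18 18 19  7  6 10]
 [18 12 18  6 25 27 10 11 18 12 19 18  6 56]
 [12  8 15  7 22 28  4  8  4  9 17 17 53 56]
 [ 6  7 19  7 13 24 23  6 23 18 13 53 53 52]
 [ 8  6 18  4 12 22 25 24 22  7 54 51 51 45]
 [ 3  2  3 18 18 18 18 22 22 54 53 51 43 37]
 [ 8  6  6  4 14 16 16  3 51 53 53 41 38 30]
 [ 5  6  6  2  6  7 14 51 53 48 46 36 32 23]
 [ 5  5  7  6  6  6 52 49 54 45 37 32 24 14]]
```

```bash
python3 -c "
from plant import *
print(close_job())"
```

```text
the job is handed in; nothing more can be done
None
```

All three rings are in the trough and the job is handed in; it took about 16 s of robot time. With the fingers closed, I swept them through the gate one at a time: the middle ring first, then the two at the back.

- **Settling between rings:** after each of the first two drops I retracted and took a scene picture before pushing the next ring. Each showed the dropped ring down in the trough and the others still on the deck. I did not measure their speed at those points.
- **Final state:** the last pictures, about 1 s apart, show an empty deck and the rings motionless in a loosely overlapping pile. Its highest point is about 29 mm above the bench, 11 mm below the deck. I judged the top ring's centre to be within the 32 mm limit but did not measure it.
- **Other objects:** the loupe and gold bar look unmoved. I did not check the bench items one by one, but the arm worked only over the tray. The largest force component I saw at the tool was about 1.2 N, and the arm ended clear of everything.
- **Disagreements:** the two cameras differed by about 2–3 mm on the tray and ring positions, and I averaged them. The colour detector lost the ring outline near the gate on the last push, so I relied on the pusher position and the picture taken afterwards.

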